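Dial open the combination lock of the silver stock box and lift it off the hasp

TASK

Unlock the green box in which the silver stock is kept: read the dial of its brass combination lock like a clock whose twelve is the orange mark beside the shackle, turn the pointer clockwise to four o'clock, stop there on the click, then turn it back counter-clockwise to two o'clock and let it settle on that click. Then pull the shackle straight out to its stop while the lock still sits on the hasp, lift the lock straight up off the staple and finish while holding it in the gripper, level and dial up, about 15 cm above the box. Leave the tools and jars on the bench where they lie.

Things in the scene. Friction and masses are not known exactly. Their poses are not given: they have to be found in the camera images.
- stock_box: Heavy green steel box, 150 x 190 mm, flat top 60 mm above the bench. Origin under its centre on the bench; x points from its front (where the shackle's bow lies) to its back. On top is the hasp: a 63 mm wide strap 4 mm thick, on which the lock lies, its edges folded up 7 mm beside the lock's case.
- hasp_seat (a point): Point on the strap of the hasp, 64 mm above the bench, under the dial axis while the lock sits on the hasp.
- staple (a point): Middle of the hasp's staple, in the hole that the shackle's left leg passes through, 77 mm above the bench: an upright arch of 5 mm bar, 21 mm wide, reaching 24 mm above the strap. It stands in the lock's notch with about 1.5 mm of play.
- lock: Loose brass padlock lying flat on the hasp, dial up, about 0.6 kg. Origin: middle of the underside, on the dial axis. The shackle points along its -x, the staple stands on its +y side, z is up. Case 52 mm wide (y), 34 mm high, from x = -44 to +26 mm; its notch (x -34 to -26 mm, y over 3 mm) is open above, below and to the side. With the shackle out it lifts straight up, by knob or case.
- lock_base (a point): The lock's origin: middle of its underside on the dial axis; z is the lock's up.
- dial (a joint): Angle of the dial, rad, growing clockwise seen from above; 0 with the pointer at twelve o'clock (orange mark, on the shackle's side); two o'clock is 1.047, four o'clock 2.094 (three is on the staple's side). It starts between eleven and one o'clock (-0.75 to 0.52), clicks lightly at each hour (0.524 rad apart), takes under 0.05 N m and settles in the nearest click when let go.
- dial_top (a point): Centre of the top of the dial knob, 54.5 mm above the lock's underside. The knob is a black knurled round, 33 mm across and 19 mm high, 1.5 mm above the case; the flat black plate round it (49 mm across) bears twelve hour marks, white but for the orange twelve.
- dial_pointer (a point): Outer end of the white pointer line on the knob's top, 16.5 mm from the axis. Inside, the dial pushes a second wheel clockwise and leaves it at the furthest point reached. The shackle is free only after clockwise to four o'clock, no further, then back to two, each within 8 degrees. Gone too far: turn counter-clockwise to ten o'clock (-1.05) and begin again.
- shackle (a joint): How far the shackle is pulled out of the lock, m: 0 shut, 0.0145 at its stop (fully out). It slides along the lock's -x against about 2 N of friction and stays where it is left; with the dial wrong it stops after about 1 mm.
- shackle_bow (a point): Middle between the shackle's two straight legs, 12 mm in front of the case and 13 mm above the lock's underside (17 mm above the box's top). The shackle is an 8 mm round steel U, 40 mm over its legs (along the lock's y), its bow reaching 22 mm further out. Grip it across both legs from above and draw it along the lock's -x.
- flux_jar: Bystander: white jar with green lid, 58 mm across, 50 mm high; origin under its centre.
- bead_jar: Bystander: glass jar of coloured beads with a cork lid, 46 mm across, 64 mm high; origin under its centre.
- pliers: Bystander: pliers with green grips, 136 mm long, lying; origin under their middle.
- mallet: Bystander: mallet with wooden handle, 239 mm long, lying; origin under its middle.
- ring_clamp: Bystander: wooden ring clamp, 140 mm long, lying; origin under its middle.
- torch_striker: Bystander: wire torch striker, 155 mm long, lying; origin under its middle.

How it is judged (in metres and radians):
On the way, in this order (a step that is already met when the one before it is completed fails the run):
1. the dial has been turned clockwise to four o'clock, within 8 degrees (value of joint dial between 1.954 and 2.234 rad), for 0.1 s.
2. the dial has been turned back to two o'clock, within 8 degrees (value of joint dial between 0.907 and 1.187 rad), for 0.1 s.
3. the shackle has been pulled out to its stop with the lock still on the hasp (value of joint shackle above 0.0125 m and distance between lock_base and hasp_seat below 0.012 m), for 0.1 s.
At the end, for the whole second after the job is handed in: The lock, its shackle out (over 12.5 mm), is held still in the gripper, its underside at least 10 cm above the hasp (16.4 cm above the bench), level within 17 degrees, dial up, carried by the fingers alone (height (world z) of lock_base above 0.164 m and value of joint shackle above 0.0125 m and angle between lock_base's own z axis and vertical below 0.3 rad and contact force between the fingers and lock above 1 N and contact force between lock and stock_box below 0.05 N and linear speed of lock below 0.03 m/s); the arm keeps its last pose, push and grip.
It fails at once if a tool or jar lying round the box is moved more than 3 cm (distance of any of flux_jar, bead_jar, mallet, ring_clamp, pliers, torch_striker from where it was at the start of the episode above 0.03 m).
It also fails if it takes over 70 s, if anything falls off the work surface, if the arm or the gripper's body presses on something with over 40 N, if the wrist force passes 120 N, or if a joint passes its speed limit or range.

ROBOT

A 6-joint arm with a two-finger parallel gripper is mounted at the origin on a cart in front of the work surface, level with it; the furniture and walls round the work are solid. World frame = base frame: x ahead of the robot, y to its left, z up, the work surface at z = 0. Lengths are in mm, angles in rad, forces in N, time in s.
With the tool pointing down it reaches from about 275 to 825 mm from the base axis. Payload 5.2 kg.
Tool frame: the origin (TCP) lies on the centre line of the jaws, within the pads' length; the fingertips stand 14 mm ahead of it and the grasp point (between the pads) lies 5 mm behind it; z points along the fingers, y is the line along which they close (so a half turn about z gives the same grasp; the last joint's range is limited). The gripper opens to 93 mm and grips with 3 to 60 N. Pads are 15 mm wide; open, the fingers measure 128 mm over their backs; the gripper's body (75 mm by 188 mm) begins 65 mm behind the grasp point.
Start: joints at [1.031, 0.259, 1.535, -0, 1.348, -0.203], TCP at [181.736, 519.112, 232.653] pointing down, gripper open.
Joint ranges: [-3.14, 3.14], [-0.91, 2.08], [0.19, 2.58], [-1.22, 4.36], [0.22, 2.71], [-3.12, 3.12]. Speed limits (rad/s): [2.57, 2.57, 3.14, 3.14, 3.14, 3.14].

INTERFACE

Orientations are given as a rotation vector (axis times angle).
In Python, from bench import bot gives the robot as it stands.
- The arm moves only by the shell command python3 -m handwheel 'ROWS' [FORCE]. ROWS is JSON, a list of rows, each an object with "xyz": the shift along the tool's x, y, z in cm, a list of three; "twist": the turn about the tool's z in rad; "jaw": the opening, from 0 (shut) to 1 (fully open). A call has 1 to 5 rows; each row shifts and turns the commanded pose from where the row before left it, along the tool's axes as they then stand; what a row does not reach is not made up. A row lasts 1/12 s, in which the tool goes at most 41.7 mm and 7.16 degrees, less where a joint would pass 70% of its speed; a pose out of reach is approached as far as the arm can. A call is refused whole if a number of a shift passes 4.17 or a number of a turn 0.125, either way. A call with a gripper value outside its range is refused whole. The fingers move at their own pace and stop on an object; FORCE is the grip in N (left out, the last holds). Time passes only in rows, so rows that do not move let the fingers close. It gives the time, the measured TCP pose, the force, the opening and the grip force at its end, in the units of the state.
- bot.state(): the state, without advancing time (a new reading comes with each control period).
- bot.get_image(name): name is "scene" or "top" or "wrist"; returns the picture (420x560x3 uint8, red, green, blue); there is no depth.
- bot.camera_model(name): a dict with "mtx" (3x3 intrinsics, pixels), "R" (3x3) and "t" (3): a world point X has camera coordinates R X + t; the wrist camera has in their place "tool_from_camera" (4x4, takes a point from camera to tool coordinates, whose origin is the TCP and whose axes are the flange's). Camera axes: x right, y down, z forward; pixel columns grow to the right and rows downward; lengths in mm; the calibration is good to about 2 mm. A picture is of the moment at which its call begins: read the wrist's pose just before it. camera_model takes no time and is no camera call.
- bot.hand_in(): hands the job in; it is judged then, once.
Trained networks look in the newest picture that a camera, given by its name, has taken for a name from the list of things; names that differ only in an ending like _2 or _b are one class to them, and where a whole thing is asked for, a point or a joint stands for the part that bears it (a point fixed in the world has none). Each returns a list of dicts, best first, with "p" (0 to 1); they miss things now and then, are a little off and sometimes report something else, mostly with a low value. They report only what shows in the picture. A call takes as long as a camera call.
- bot.silhouettes(camera, query): "pixels" (420x560 bool, what is visible of it) and "xy" ([column, row] in pixels, amid what is visible of it).
- bot.landmark_of(camera, query): "xy" ([column, row] in pixels: a listed point, or the origin of a listed thing).
The state is a dict: "time_s": time; "qpos": joint angles; "joint_vel": joint speeds; "effort": joint torques, N m; "tcp_pos": TCP position; "eef_rot": TCP orientation; "force": force on the tool from outside, world axes, zero at the start; "ft_torque": the same for the moment, N m; "finger_gap": finger opening in mm; "grasp_force": force on a finger pad.
Only numpy, scipy, OpenCV 4.12 (cv2) and the standard library are available. Lean on these libraries where they do the work, as an engineer would, in place of code of your own. Each camera call takes 0.05 s, during which the arm holds its last target. There are 200 camera calls.

## Working session

There is one attempt and no reset: what is moved stays moved. The work goes in short steps, Python scripts to look and compute and a shell command to move; the robot and the scene stay as the last step left them, time stands still between calls to the robot, and variables do not carry over. Pictures are saved under pics/ and viewed, at most 10 in all, crops included, and the job is handed in when it is done.

```bash
mkdir -p pics; ls; cat > h.py <<'E'
import numpy as np, cv2
from bench import bot
from scipy.spatial.transform import Rotation as Rot
def cam(name):
    m=bot.camera_model(name)
    K=np.array(m["mtx"])
    if "R" in m: return K,np.array(m["R"]),np.array(m["t"]).ravel()
    s=bot.state(); T=np.eye(4); T[:3,:3]=Rot.from_rotvec(s["eef_rot"]).as_matrix(); T[:3,3]=s["tcp_pos"]
    W=np.linalg.inv(T@np.array(m["tool_from_camera"])); return K,W[:3,:3],W[:3,3]
def px2w(name,xy,z,c=None):
    K,R,t=c or cam(name); d=R.T@np.linalg.solve(K,[xy[0],xy[1],1]); o=-R.T@t
    return o+d*(z-o[2])/d[2]
def snap(name,f):
    im=bot.get_image(name); cv2.imwrite(f"pics/{f}.png",im[:,:,::-1]); return im
E
python3 - <<'E'
from h import *
Z=dict(stock_box=0,hasp_seat=64,staple=77,lock_base=64,dial_top=118.5,dial_pointer=118.5,shackle_bow=77,flux_jar=0,bead_jar=0,pliers=0,mallet=0,ring_clamp=0,torch_striker=0)
snap("top","top1"); snap("scene","scene1")
for c in ["top","scene"]:
  for q in (Z if c=="top" else ["hasp_seat","dial_top","dial_pointer","shackle_bow"]):
    r=bot.landmark_of(c,q)
    if r: print(c,q,round(r[0]["p"],2),np.round(r[0]["xy"]),np.round(px2w(c,r[0]["xy"],Z[q])))
s=bot.state();print(s["time_s"],s["eef_rot"],s["force"]);print(bot.camera_model("wrist")["tool_from_camera"])
E
```

```text
pics
top stock_box 0.8 [250. 225.] [539.  46.   0.]
top hasp_seat 0.81 [250. 213.] [562.  44.  64.]
top staple 0.82 [242. 224.] [534.  62.  77.]
top lock_base 0.88 [245. 216.] [554.  55.  64.]
top dial_top 0.56 [252. 211.] [557.  37. 118.]
top dial_pointer 0.73 [244. 221.] [536.  55. 118.]
top shackle_bow 0.46 [242. 238.] [501.  62.  77.]
top flux_jar 0.74 [253. 147.] [739.  40.   0.]
top bead_jar 0.57 [334. 219.] [ 556. -164.    0.]
top pliers 0.57 [263. 297.] [365.  14.   0.]
top mallet 0.55 [380. 174.] [ 669. -282.    0.]
top ring_clamp 0.81 [176. 257.] [460. 227.   0.]
top torch_striker 0.75 [158. 265.] [440. 270.   0.]
scene hasp_seat 0.79 [275. 235.] [558.  48.  64.]
scene dial_top 0.63 [277. 216.] [557.  29. 118.]
scene dial_pointer 0.74 [282. 226.] [537.  54. 118.]
scene shackle_bow 0.5 [295. 238.] [504.  51.  77.]
0.95 [5.26623082e-01 3.09710690e+00 8.07142800e-05] [-0.23013584  0.19953314 -0.99077518]
[[-2.40559728e-04 -9.64778192e-01 -2.63064596e-01  7.22482260e+01]
 [ 9.99999879e-01 -3.44785071e-04  3.50033491e-04 -1.20492836e+00]
 [-4.28405424e-04 -2.63064480e-01  9.64778159e-01 -1.51065693e+02]
 [ 0.00000000e+00  0.00000000e+00  0.00000000e+00  1.00000000e+00]]
```

```bash
R='python3 -m handwheel'; 
python3 -m handwheel '[{"xyz":[-2.8,-1.8,0],"twist":0,"jaw":1},{"xyz":[-2.8,-1.8,0],"twist":0,"jaw":1},{"xyz":[-2.8,-1.8,0],"twist":0,"jaw":1},{"xyz":[-2.8,-1.8,0],"twist":0,"jaw":1},{"xyz":[-2.8,-1.8,0],"twist":0,"jaw":1}]'
python3 -m handwheel '[{"xyz":[-2.8,-1.8,0],"twist":0,"jaw":1},{"xyz":[-2.8,-1.8,0],"twist":0,"jaw":1},{"xyz":[-2.8,-1.8,0],"twist":0,"jaw":1},{"xyz":[-2.8,-1.8,0],"twist":0,"jaw":1},{"xyz":[-2.8,-1.8,0],"twist":0,"jaw":1}]'
python3 -m handwheel '[{"xyz":[-2.8,-1.8,0],"twist":0,"jaw":1},{"xyz":[-2.8,-1.8,0],"twist":0,"jaw":1},{"xyz":[-2.8,-1.8,0],"twist":0,"jaw":1},{"xyz":[-2.8,-1.8,0],"twist":0,"jaw":1},{"xyz":[-2.8,-1.8,0],"twist":0,"jaw":1}]'
python3 - <<'E'
from h import *
s=bot.state();print(s["time_s"],s["tcp_pos"],s["eef_rot"],s["qpos"])
a,b=[cv2.imread(f"pics/{f}1.png") for f in("top","scene")]
cv2.imwrite("pics/v1.png",np.hstack([cv2.resize(a[110:330,130:410],(560,440)),cv2.resize(b[150:290,200:350],(240,224),)[:440] if 0 else np.zeros((440,240,3),np.uint8)]))
E
```

```text
time_s: 1.37
tcp_pos: [284.7, 386.7, 232.8]
eef_rot: [0.525, 3.097, 0.0]
force: [0.2, -0.1, -1.1]
finger_gap: 92.6
grasp_force: 0.0
time_s: 1.78
tcp_pos: [387.3, 255.3, 232.9]
eef_rot: [0.526, 3.097, 0.001]
force: [-0.4, 1.0, -0.3]
finger_gap: 93.5
grasp_force: 0.0
time_s: 2.2
tcp_pos: [489.8, 124.0, 232.8]
eef_rot: [0.527, 3.097, 0.0]
force: [0.4, 0.8, 0.1]
finger_gap: 93.2
grasp_force: 0.0
2.2 [489.75102066 123.96060882 232.83551544] [5.26785587e-01 3.09667402e+00 2.74830702e-04] [ 2.67214932e-02  1.77344207e-01  1.63925214e+00  9.06864014e-05
  1.32453902e+00 -1.20709628e+00]
```

View pics/v1.png

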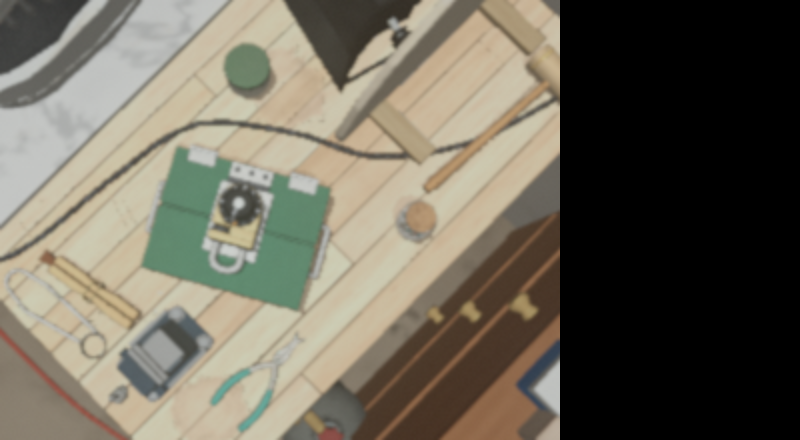

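```bash
python3 -m handwheel '[{"xyz":[-2.95,-1.85,0],"twist":0,"jaw":1},{"xyz":[-2.95,-1.85,0],"twist":0,"jaw":1},{"xyz":[-2.95,-1.85,0],"twist":0,"jaw":1},{"xyz":[0,0,0],"twist":0,"jaw":1}]'
python3 - <<'E'
from h import *
c=cam("wrist"); im=snap("wrist","w1")
P={}
for q,z in dict(dial_top=118.5,dial_pointer=118.5,shackle_bow=77,lock_base=64,staple=77,hasp_seat=64).items():
    r=bot.landmark_of("wrist",q)
    for k in r[:1]: P[q]=px2w("wrist",k["xy"],z,c); print(q,round(k["p"],2),np.round(k["xy"],1),np.round(P[q],1))
s=bot.state(); print(s["tcp_pos"],s["eef_rot"])
E
```

```text
time_s: 2.53
tcp_pos: [557.7, 38.7, 232.3]
eef_rot: [0.533, 3.093, -0.003]
force: [-0.0, 0.6, 0.2]
finger_gap: 92.9
grasp_force: 0.0
dial_top 0.7 [281.7 158.1] [523.5  51.1 118.5]
dial_pointer 0.57 [285.  179.8] [540.1  48.  118.5]
shackle_bow 0.59 [278.5 130.8] [506.1  54.6  77. ]
staple 0.89 [296.9 155.4] [531.2  62.6  77. ]
[553.44744373  45.00877169 232.89671226] [5.24166911e-01 3.09748613e+00 3.08879677e-04]
```

View pics/w1.png

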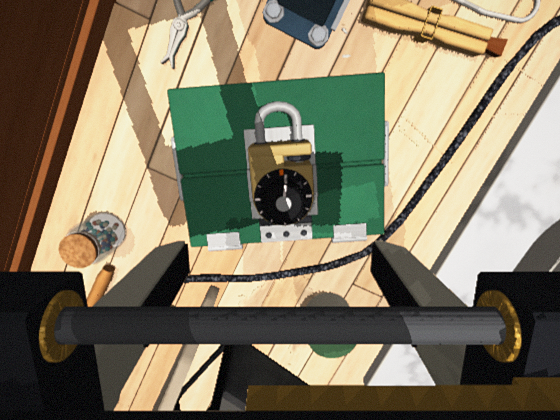

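```bash

python3 - <<'E'
from h import *
c=cam("wrist"); im=snap("wrist","w2"); s=bot.state(); print(s["tcp_pos"],s["eef_rot"])
np.savez("c2.npz",K=c[0],R=c[1],t=c[2])
for q in ["dial_top","dial_pointer","shackle_bow","lock_base","staple","hasp_seat"]:
    for k in bot.landmark_of("wrist",q)[:2]: print(q,round(k["p"],2),np.round(k["xy"],1))
cv2.imwrite("pics/w2c.png",cv2.resize(im[90:250,220:345,::-1],None,fx=5*.75,fy=5*.75,interpolation=cv2.INTER_CUBIC))
E
```

```text
[553.55766927  44.94291918 232.9663403 ] [5.23952400e-01 3.09728441e+00 1.81799189e-04]
dial_top 0.44 [278.4 189.4]
dial_pointer 0.85 [279.5 191.5]
shackle_bow 0.95 [274.1 137.5]
shackle_bow 0.27 [281.1 190.7]
lock_base 0.38 [282.5 191.8]
staple 0.82 [290.2 164.6]
hasp_seat 0.63 [278.9 194.1]
```

View pics/w2c.png

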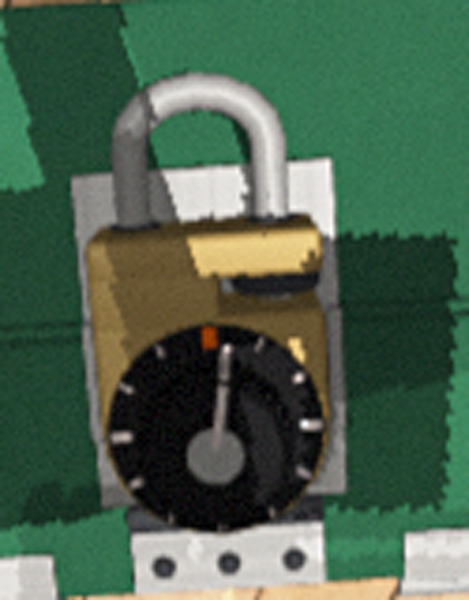

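```bash

python3 - <<'E'
from h import *
d=np.load("c2.npz"); c=(d["K"],d["R"],d["t"])
f=lambda x,y,z: np.round(px2w("",(x/3.75+220-.4,y/3.75+90-.4),z,c),1)
k=f(215,457,118.5);p=f(228,350,118.5);o=f(209,337,98);pl=f(216,428,98)
m3=f(312,425,98);m9=f(121,437,98);m6=f(223,527,98);bow=f(200,190,77)
print("knob",k,"ptr",p,np.hypot(*(p-k)[:2]),"plate",pl,"12",o,"3",m3,"9",m9,"6",m6,"bow",bow, "mid",(m3+m9)/2,(o+m6)/2)
yaw=lambda v:np.degrees(np.arctan2(v[1],v[0]))
print("12dir",yaw(o-m6),"9->3",yaw(m3-m9)+90-0,"ptr",yaw(p-k))
print("case L/R front",f(100,232,98),f(318,222,98))
E
```

```text
knob [557.5  40.2 118.5] ptr [536.8  50.3 118.5] 23.03258561256208 plate [556.8  40.5  98. ] 12 [536.7  45.9  98. ] 3 [563.2  61.1  98. ] 9 [551.7  19.6  98. ] 6 [579.5  34.2  98. ] bow [507.4  53.8  77. ] mid [557.45  40.35  98.  ] [558.1   40.05  98.  ]
12dir 164.7109047564419 9->3 164.5114985570903 ptr 153.99120105000276
case L/R front [507.2  31.4  98. ] [520.7  76.5  98. ]
```

```bash
python3 -m handwheel '[{"xyz":[-0.53,-0.31,2.5],"twist":0,"jaw":1},{"xyz":[0,0,2.5],"twist":0,"jaw":1},{"xyz":[0,0,2.0],"twist":0,"jaw":1},{"xyz":[0,0,1.5],"twist":0,"jaw":1},{"xyz":[0,0,0],"twist":0,"jaw":1}]' 12
python3 -m handwheel '[{"xyz":[0,0,0],"twist":0,"jaw":1},{"xyz":[0,0,0],"twist":0,"jaw":1}]'
python3 - <<'E'
from h import *
c=cam("wrist"); im=snap("wrist","w3"); s=bot.state(); print(s["tcp_pos"],s["eef_rot"],s["qpos"][5])
np.savez("c3.npz",K=c[0],R=c[1],t=c[2])
cv2.imwrite("pics/w3c.png",cv2.resize(im[120:420,180:400,::-1],None,fx=2,fy=2,interpolation=cv2.INTER_CUBIC))
E
```

```text
time_s: 3.65
tcp_pos: [555.8, 39.4, 144.3]
eef_rot: [-0.526, -3.091, 0.0]
force: [-1.7, 0.2, -0.2]
finger_gap: 92.9
grasp_force: 0.0
time_s: 3.82
tcp_pos: [558.8, 39.1, 148.7]
eef_rot: [0.526, 3.096, 0.0]
force: [-0.1, 0.1, 0.3]
finger_gap: 93.1
grasp_force: 0.0
[559.03621829  39.10061664 149.07317398] [5.26060281e-01 3.09477778e+00 1.75183948e-04] -1.3632639005324603
```

View pics/w3c.png

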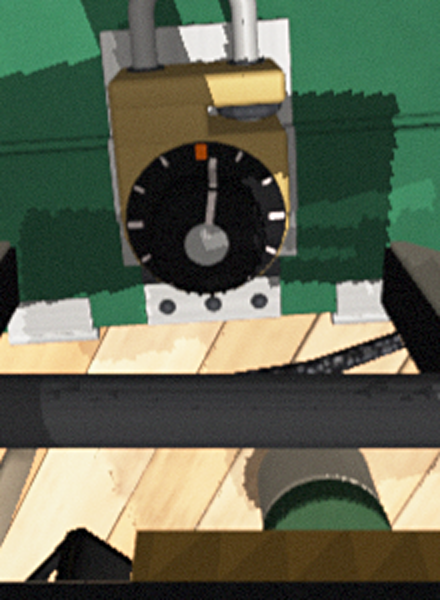

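```bash

python3 - <<'E'
from h import *
d=np.load("c3.npz"); c=(d["K"],d["R"],d["t"])
f=lambda x,y,z: px2w("",(x/2+180-.25,y/2+120-.25),z,c)
k=f(207,244,118.5);p=f(213,189,118.5);o=f(202,152,98);m3=f(276,215,98);m9=f(135,225,98)
yaw=lambda v:np.degrees(np.arctan2(v[1],v[0]))
print(k,p,np.hypot(*(p-k)[:2]),(m3+m9)/2,o)
print(yaw(o-k),yaw(m3-m9)+90,yaw(p-k))
T=Rot.from_rotvec(bot.state()["eef_rot"]).as_matrix(); print("tool shift to knob mm",T.T@(k-bot.state()["tcp_pos"]),"xyaw",yaw(T[:,0]))
E
```

```text
[557.33469611  40.48360931 118.5       ] [542.94532986  47.19087663 118.5       ] 15.875808515853643 [557.4586186   40.14447395  98.        ] [537.07997542  46.18520369  98.        ]
164.27837608101356 164.9655985520983 155.00851849279556
tool shift to knob mm [ 2.13536267  0.72732564 30.56857925] xyaw 160.70574359304305
```

```bash
python3 -m handwheel '[{"xyz":[0.2,0.07,1.3],"twist":0,"jaw":1},{"xyz":[0,0,1.2],"twist":0,"jaw":1},{"xyz":[0,0,0.8],"twist":0,"jaw":1},{"xyz":[0,0,0],"twist":0,"jaw":1},{"xyz":[0,0,0],"twist":0,"jaw":1}]' 12
python3 -m handwheel '[{"xyz":[0,0,0],"twist":0,"jaw":0.25},{"xyz":[0,0,0],"twist":0,"jaw":0.25},{"xyz":[0,0,0],"twist":0,"jaw":0.25},{"xyz":[0,0,0],"twist":0,"jaw":0.25},{"xyz":[0,0,0],"twist":0,"jaw":0.25}]' 12
python3 -m handwheel '[{"xyz":[0,0,0],"twist":0,"jaw":0.25},{"xyz":[0,0,0],"twist":0,"jaw":0.25},{"xyz":[0,0,0],"twist":0,"jaw":0.25},{"xyz":[0,0,0],"twist":0,"jaw":0.25},{"xyz":[0,0,0],"twist":0,"jaw":0.25}]' 12
```

```text
time_s: 4.28
tcp_pos: [556.7, 40.5, 115.1]
eef_rot: [0.526, 3.097, 0.0]
force: [0.4, -0.2, 0.5]
finger_gap: 93.1
grasp_force: 0.0
time_s: 4.7
tcp_pos: [556.6, 40.5, 115.0]
eef_rot: [0.527, 3.097, 0.0]
force: [-0.3, -0.3, -0.1]
finger_gap: 64.2
grasp_force: 0.0
time_s: 5.12
tcp_pos: [556.6, 40.7, 114.7]
eef_rot: [0.527, 3.097, 0.001]
force: [0.7, 0.5, -1.5]
finger_gap: 32.7
grasp_force: 12.0
```

```bash
for i in 1; do :; done
python3 -m handwheel '[{"xyz":[0,0,0],"twist":0.12,"jaw":0.25},{"xyz":[0,0,0],"twist":0.12,"jaw":0.25},{"xyz":[0,0,0],"twist":0.12,"jaw":0.25},{"xyz":[0,0,0],"twist":0.12,"jaw":0.25},{"xyz":[0,0,0],"twist":0.12,"jaw":0.25}]'
python3 -m handwheel '[{"xyz":[0,0,0],"twist":0.12,"jaw":0.25},{"xyz":[0,0,0],"twist":0.12,"jaw":0.25},{"xyz":[0,0,0],"twist":0.12,"jaw":0.25},{"xyz":[0,0,0],"twist":0.12,"jaw":0.25},{"xyz":[0,0,0],"twist":0.12,"jaw":0.25}]'
python3 -m handwheel '[{"xyz":[0,0,0],"twist":0.12,"jaw":0.25},{"xyz":[0,0,0],"twist":0.12,"jaw":0.25},{"xyz":[0,0,0],"twist":0.12,"jaw":0.25},{"xyz":[0,0,0],"twist":0.12,"jaw":0.25},{"xyz":[0,0,0],"twist":0,"jaw":0.25}]'
python3 - <<'E'
from h import *
bot.get_image("top")
c=cam("wrist"); im=snap("wrist","w4"); s=bot.state(); print(s["tcp_pos"],s["eef_rot"],s["qpos"][5],s["force"],s["ft_torque"])
np.savez("c4.npz",K=c[0],R=c[1],t=c[2])
T=Rot.from_rotvec(s["eef_rot"]).as_matrix();print("xyaw",np.degrees(np.arctan2(T[1,0],T[0,0])))
cv2.imwrite("pics/w4c.png",cv2.resize(im[140:340,180:380,::-1],None,fx=3,fy=3,interpolation=cv2.INTER_CUBIC))
E
```

```text
time_s: 5.53
tcp_pos: [556.7, 40.6, 114.7]
eef_rot: [1.426, 2.799, 0.0]
force: [1.1, 0.6, -0.1]
finger_gap: 32.5
grasp_force: 12.0
time_s: 5.95
tcp_pos: [556.8, 40.5, 114.7]
eef_rot: [2.19, 2.252, 0.001]
force: [1.4, 0.2, -0.8]
finger_gap: 32.8
grasp_force: 12.0
time_s: 6.37
tcp_pos: [556.8, 40.2, 114.7]
eef_rot: [2.661, 1.669, 0.001]
force: [1.6, -0.6, -0.9]
finger_gap: 32.7
grasp_force: 12.0
[556.79642816  40.26024528 114.68928427] [2.65387776e+00 1.67986695e+00 6.13386378e-04] 0.31489638890324073 [ 1.42021196 -1.3868374  -0.49251078] [-0.27671308 -0.25685762  0.04857793]
xyaw 64.66645814198364
```

View pics/w4c.png

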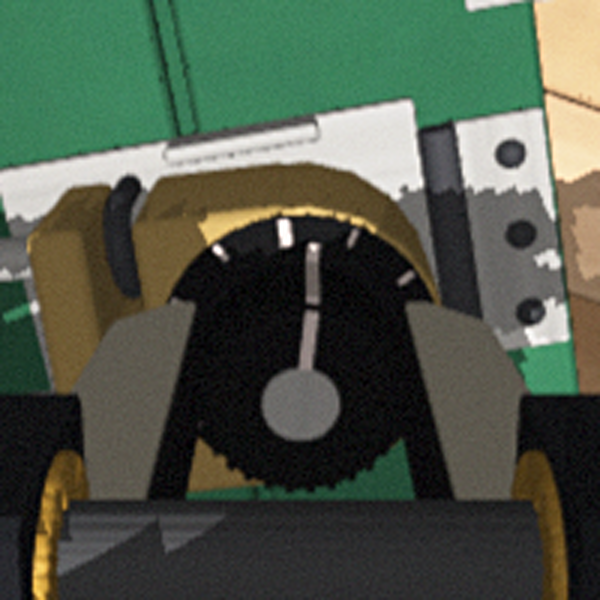

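```bash
cat > ang.py <<'E'
from h import *
def ang(cf,ox,oy,sc,k,p):
    d=np.load(cf); c=(d["K"],d["R"],d["t"]); f=lambda q,z: px2w("",((q[0]+.5)/sc+ox-.5,(q[1]+.5)/sc+oy-.5),z,c)
    k=f(k,118.5);p=f(p,118.5);v=p-k; y=np.degrees(np.arctan2(v[1],v[0])); print(k,np.hypot(*v[:2]),"dial",np.radians(164.6-y),f)
    return f,k
E
python3 - <<'E'
from ang import *
f,k=ang("c4.npz",180,140,3,(301,404),(313,307))
for n,q in (("3",(285,233)),("4",(353,237)),("2",(220,250)),("5",(405,278))):
  v=f(q,98)-[557.4,40.3,98]; print(n,v,np.radians(164.6-np.degrees(np.arctan2(v[1],v[0]))))
E
```

```text
[557.09805549  38.71796338 118.5       ] 15.930249662208904 dial 1.8582871795406493 <function ang.<locals>.<lambda> at 0x7f808cb93740>
3 [ 6.33110927 18.51263627  0.        ] 1.6315355234041569
4 [16.25952867 13.01556133  0.        ] 2.1977733760333518
2 [-4.76874303 20.5008331   0.        ] 1.0734677362110892
5 [21.14625082  2.67839776  0.        ] 2.74682219367099
```

```bash
python3 -m handwheel '[{"xyz":[0,0,0],"twist":0.12,"jaw":0.25},{"xyz":[0,0,0],"twist":0.12,"jaw":0.25},{"xyz":[0,0,0],"twist":0,"jaw":0.25},{"xyz":[0,0,0],"twist":0,"jaw":0.25},{"xyz":[0,0,0],"twist":0,"jaw":0.25}]'
python3 - <<'E'
from h import *
c=cam("wrist"); im=snap("wrist","w5"); s=bot.state()
np.savez("c5.npz",K=c[0],R=c[1],t=c[2])
T=Rot.from_rotvec(s["eef_rot"]).as_matrix();print("xyaw",np.degrees(np.arctan2(T[1,0],T[0,0])))
cv2.imwrite("pics/w5c.png",cv2.resize(im[140:340,180:380,::-1],None,fx=3,fy=3,interpolation=cv2.INTER_CUBIC))
E
```

```text
time_s: 6.88
tcp_pos: [556.7, 40.5, 114.7]
eef_rot: [2.836, 1.352, 0.001]
force: [1.9, -1.2, -1.3]
finger_gap: 32.4
grasp_force: 12.0
xyaw 50.915883189724774
```

View pics/w5c.png

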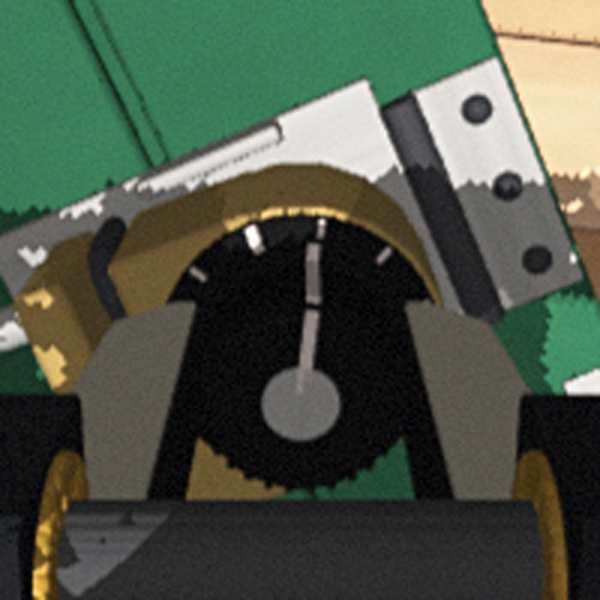

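```bash

python3 -m handwheel '[{"xyz":[0,0,0],"twist":-0.12,"jaw":0.25},{"xyz":[0,0,0],"twist":-0.12,"jaw":0.25},{"xyz":[0,0,0],"twist":-0.12,"jaw":0.25},{"xyz":[0,0,0],"twist":-0.12,"jaw":0.25},{"xyz":[0,0,0],"twist":-0.12,"jaw":0.25}]'
python3 -m handwheel '[{"xyz":[0,0,0],"twist":-0.12,"jaw":0.25},{"xyz":[0,0,0],"twist":-0.12,"jaw":0.25},{"xyz":[0,0,0],"twist":-0.12,"jaw":0.25},{"xyz":[0,0,0],"twist":-0.08,"jaw":0.25},{"xyz":[0,0,0],"twist":0,"jaw":0.25}]'
python3 -m handwheel '[{"xyz":[0,0,0],"twist":0,"jaw":0.25},{"xyz":[0,0,0],"twist":0,"jaw":0.6},{"xyz":[0,0,0],"twist":0,"jaw":0.6},{"xyz":[0,0,0],"twist":0,"jaw":0.6},{"xyz":[0,0,0],"twist":0,"jaw":0.6}]'
python3 -m handwheel '[{"xyz":[0,0,-2],"twist":0,"jaw":0.6},{"xyz":[0,0,-2],"twist":0,"jaw":0.6},{"xyz":[0,0,0],"twist":0,"jaw":0.6},{"xyz":[0,0,0],"twist":0,"jaw":0.6}]'
python3 - <<'E'
from h import *
c=cam("wrist"); im=snap("wrist","w6"); s=bot.state()
np.savez("c6.npz",K=c[0],R=c[1],t=c[2])
T=Rot.from_rotvec(s["eef_rot"]).as_matrix();print("xyaw",np.degrees(np.arctan2(T[1,0],T[0,0])),s["tcp_pos"],s["qpos"])
cv2.imwrite("pics/w6c.png",cv2.resize(im[60:320,120:430,::-1],None,fx=2.3,fy=2.3,interpolation=cv2.INTER_CUBIC))
E
```

```text
time_s: 7.35
tcp_pos: [556.4, 40.8, 114.7]
eef_rot: [-2.305, -2.134, -0.0]
force: [1.7, 0.2, 0.0]
finger_gap: 32.6
grasp_force: 12.0
time_s: 7.77
tcp_pos: [556.1, 40.7, 114.7]
eef_rot: [-1.788, -2.582, 0.0]
force: [0.2, 1.3, -0.2]
finger_gap: 32.3
grasp_force: 12.0
time_s: 8.18
tcp_pos: [556.2, 40.5, 114.6]
eef_rot: [-1.796, -2.577, 0.0]
force: [-0.2, 0.2, -0.0]
finger_gap: 53.6
grasp_force: 0.0
time_s: 8.52
tcp_pos: [557.1, 40.4, 155.5]
eef_rot: [1.795, 2.576, 0.002]
force: [-0.6, 0.6, -0.5]
finger_gap: 55.5
grasp_force: 0.0
xyaw 110.27378828522423 [556.32210537  40.50167245 154.43625122] [-1.27277959e-01  3.36235111e-01  1.62801583e+00 -2.89128124e-05
  1.17709782e+00 -4.81111243e-01]
```

View pics/w6c.png

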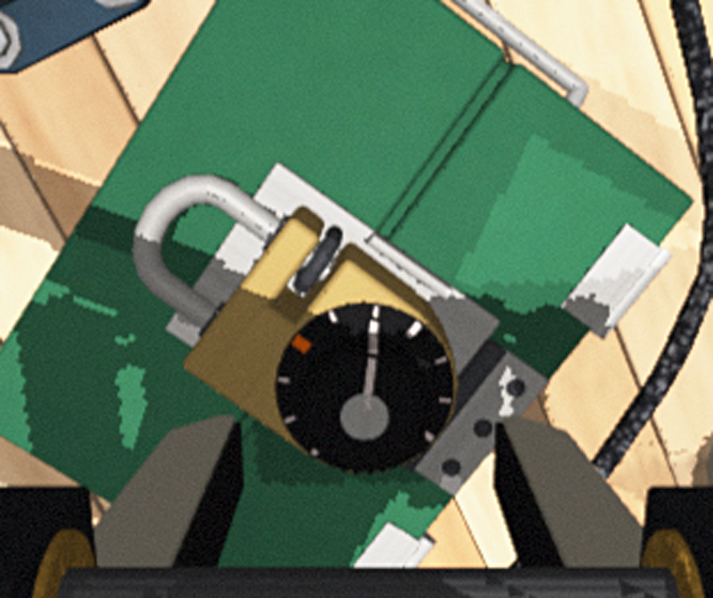

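```bash

python3 -m handwheel '[{"xyz":[0,0,0],"twist":-0.12,"jaw":0.8},{"xyz":[0,0,0],"twist":-0.12,"jaw":0.8},{"xyz":[0,0,0],"twist":-0.12,"jaw":0.8},{"xyz":[0,0,0],"twist":-0.12,"jaw":0.8},{"xyz":[0,0,0],"twist":-0.12,"jaw":0.8}]'
python3 -m handwheel '[{"xyz":[0,0,0],"twist":-0.12,"jaw":0.8},{"xyz":[0,0,0],"twist":-0.12,"jaw":0.8},{"xyz":[0,0,0],"twist":-0.11,"jaw":0.8}]'
python3 -m handwheel '[{"xyz":[1.8,0,0],"twist":0,"jaw":0.8},{"xyz":[1.8,0,0],"twist":0,"jaw":0.8},{"xyz":[1.8,0,0],"twist":0,"jaw":0.8},{"xyz":[0,0,0],"twist":0,"jaw":0.8},{"xyz":[0,0,0],"twist":0,"jaw":0.8}]'
python3 - <<'E'
from h import *
c=cam("wrist"); im=snap("wrist","w7"); s=bot.state()
np.savez("c7.npz",K=c[0],R=c[1],t=c[2])
T=Rot.from_rotvec(s["eef_rot"]).as_matrix();print("xyaw",np.degrees(np.arctan2(T[1,0],T[0,0])),s["tcp_pos"],s["qpos"])
for k in bot.landmark_of("wrist","shackle_bow")[:1]: print(k["p"],k["xy"],px2w("",k["xy"],77,c), T.T@(px2w("",k["xy"],77,c)-s["tcp_pos"]))
cv2.imwrite("pics/w7c.png",cv2.resize(im[100:380,120:430,::-1],None,fx=2.1,fy=2.1,interpolation=cv2.INTER_CUBIC))
E
```

```text
time_s: 8.98
tcp_pos: [555.4, 40.6, 153.0]
eef_rot: [-0.944, -2.993, 0.001]
force: [-0.1, -0.3, -0.1]
finger_gap: 74.2
grasp_force: 0.0
time_s: 9.23
tcp_pos: [555.4, 40.6, 153.0]
eef_rot: [-0.408, -3.112, 0.0]
force: [0.5, -0.8, 0.8]
finger_gap: 74.3
grasp_force: 0.0
time_s: 9.65
tcp_pos: [503.4, 55.0, 153.8]
eef_rot: [-0.417, -3.112, 0.0]
force: [-0.1, 0.1, 0.1]
finger_gap: 74.4
grasp_force: 0.0
xyaw 164.71583345024706 [504.43553595  54.6640209  154.09926736] [-1.12133656e-01  2.51963300e-01  1.74884674e+00 -1.04603373e-04
  1.14108884e+00 -1.41612738e+00]
0.69 [304.3, 312.8] [576.85395629  52.36124188  77.        ] [-70.48622592  16.87951231  77.07659466]
```

View pics/w7c.png

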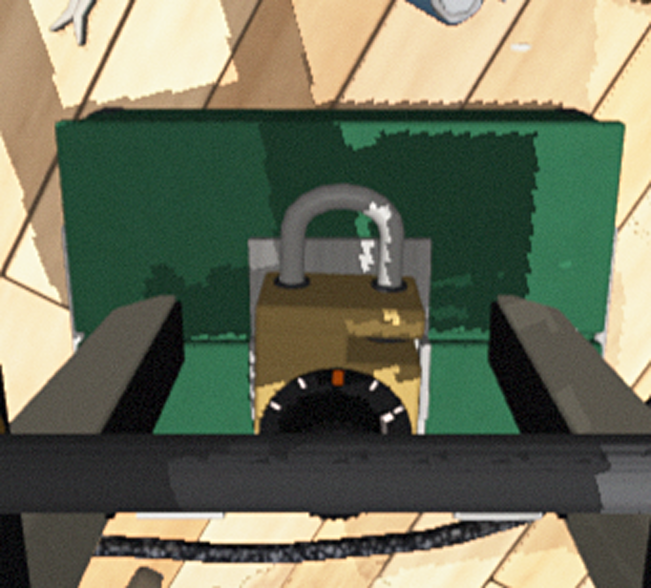

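```bash

python3 - <<'E'
from h import *
d=np.load("c7.npz"); c=(d["K"],d["R"],d["t"]); s=bot.state();T=Rot.from_rotvec(s["eef_rot"]).as_matrix()
for n,q in (("exitL",(291,283)),("exitR",(391,283)),("legL",(292,250)),("legR",(391,250)),("apex outer",(342,186))):
  w=px2w("",((q[0]+.5)/2.1+119.5,(q[1]+.5)/2.1+99.5),77,c); print(n,w,T.T@(w-s["tcp_pos"]))
print(s["tcp_pos"])
E
```

```text
exitL [509.55998515  36.82056856  77.        ] [ -9.09566744 -15.84056754  77.29035404]
exitR [518.18762321  68.39363472  77.        ] [-9.08976115 16.89006954 77.28773782]
legL [498.78129033  40.2868052   77.        ] [  2.21559497 -15.34017317  77.28776633]
legR [507.21781342  71.16143047  77.        ] [ 2.22162082 16.66634749 77.28520793]
apex outer [482.61247935  61.41344758  77.        ] [23.38435844  0.77345098 77.28171095]
[504.94952469  54.50986041 154.28703761]
```

```bash

python3 -m handwheel '[{"xyz":[0.25,0.06,2],"twist":0,"jaw":0.8},{"xyz":[0,0,2],"twist":0,"jaw":0.8},{"xyz":[0,0,1.5],"twist":0,"jaw":0.8},{"xyz":[0,0,1.2],"twist":0,"jaw":0.8},{"xyz":[0,0,0],"twist":0,"jaw":0.8}]'
python3 -m handwheel '[{"xyz":[0,0,0],"twist":0,"jaw":0.8},{"xyz":[0,0,0],"twist":0,"jaw":0.8}]'
python3 -c '
from h import *
s=bot.state();T=Rot.from_rotvec(s["eef_rot"]).as_matrix();print(s["tcp_pos"],T.T@(np.array([502.2,55.7,86])-s["tcp_pos"]))'
```

```text
time_s: 10.17
tcp_pos: [501.2, 55.8, 85.0]
eef_rot: [-0.418, -3.109, 0.0]
force: [0.1, 0.7, -0.2]
finger_gap: 74.5
grasp_force: 0.0
time_s: 10.33
tcp_pos: [503.1, 55.7, 88.1]
eef_rot: [0.418, 3.113, -0.0]
force: [-0.5, -0.0, -0.3]
finger_gap: 74.5
grasp_force: 0.0
[503.06035973  55.71432237  88.07962528] [ 0.82792911 -0.2410914   2.07886354]
```

```bash

python3 -m handwheel '[{"xyz":[0.1,0,0.2],"twist":0,"jaw":0.8},{"xyz":[0,0,0],"twist":0,"jaw":0.3},{"xyz":[0,0,0],"twist":0,"jaw":0.3},{"xyz":[0,0,0],"twist":0,"jaw":0.3},{"xyz":[0,0,0],"twist":0,"jaw":0.3}]' 20
python3 -m handwheel '[{"xyz":[0,0,0],"twist":0,"jaw":0.3},{"xyz":[0,0,0],"twist":0,"jaw":0.3},{"xyz":[0,0,0],"twist":0,"jaw":0.3},{"xyz":[0,0,0],"twist":0,"jaw":0.3},{"xyz":[0,0,0],"twist":0,"jaw":0.3}]' 20
```

```text
time_s: 10.75
tcp_pos: [501.3, 56.2, 86.0]
eef_rot: [0.418, 3.113, 0.0]
force: [-0.4, -1.0, -0.2]
finger_gap: 52.4
grasp_force: 0.0
time_s: 11.17
tcp_pos: [501.1, 56.4, 85.8]
eef_rot: [0.418, 3.114, 0.0]
force: [-0.9, 1.8, 0.8]
finger_gap: 39.4
grasp_force: 20.0
```

Gripped at 40 mm. Pull along tool +x by about 16 mm.

```bash

python3 -m handwheel '[{"xyz":[0.35,0,0],"twist":0,"jaw":0.3},{"xyz":[0.35,0,0],"twist":0,"jaw":0.3},{"xyz":[0.35,0,0],"twist":0,"jaw":0.3},{"xyz":[0.3,0,0],"twist":0,"jaw":0.3},{"xyz":[0,0,0],"twist":0,"jaw":0.3}]'
python3 -m handwheel '[{"xyz":[0.15,0,0],"twist":0,"jaw":0.3},{"xyz":[0.05,0,0],"twist":0,"jaw":0.3},{"xyz":[0.05,0,0],"twist":0,"jaw":0.3},{"xyz":[0,0,0],"twist":0,"jaw":0.3},{"xyz":[0,0,0],"twist":0,"jaw":0.3}]'
```

```text
time_s: 11.58
tcp_pos: [487.4, 60.2, 85.8]
eef_rot: [-0.417, -3.113, -0.0]
force: [1.0, 2.4, 1.2]
finger_gap: 39.5
grasp_force: 20.0
time_s: 12.0
tcp_pos: [486.1, 60.2, 85.8]
eef_rot: [0.418, 3.113, -0.0]
force: [3.5, 0.8, 1.0]
finger_gap: 38.9
grasp_force: 20.0
```

```bash

python3 -m handwheel '[{"xyz":[0,0,0],"twist":0,"jaw":0.8},{"xyz":[0,0,0],"twist":0,"jaw":0.8},{"xyz":[0,0,0],"twist":0,"jaw":0.8},{"xyz":[0,0,-2.5],"twist":0,"jaw":0.8},{"xyz":[0,0,-2.5],"twist":0,"jaw":0.8}]'
python3 -m handwheel '[{"xyz":[0,0,-1.5],"twist":0,"jaw":0.8},{"xyz":[0,0,0],"twist":0,"jaw":0.8},{"xyz":[0,0,0],"twist":0,"jaw":0.8}]'
python3 - <<'E'
from h import *
c=cam("wrist"); im=snap("wrist","w8"); s=bot.state()
np.savez("c8.npz",K=c[0],R=c[1],t=c[2]); print(s["tcp_pos"])
cv2.imwrite("pics/w8c.png",cv2.resize(im[100:380,120:430,::-1],None,fx=2.1,fy=2.1,interpolation=cv2.INTER_CUBIC))
E
```

```text
time_s: 12.42
tcp_pos: [483.4, 60.5, 134.5]
eef_rot: [-0.417, -3.108, 0.001]
force: [1.1, -0.1, 0.4]
finger_gap: 68.1
grasp_force: 0.0
time_s: 12.67
tcp_pos: [485.6, 60.4, 150.9]
eef_rot: [0.418, 3.113, -0.0]
force: [0.4, -0.2, -0.3]
finger_gap: 74.0
grasp_force: 0.0
[484.92801178  60.48098988 149.94588709]
```

View pics/w8c.png

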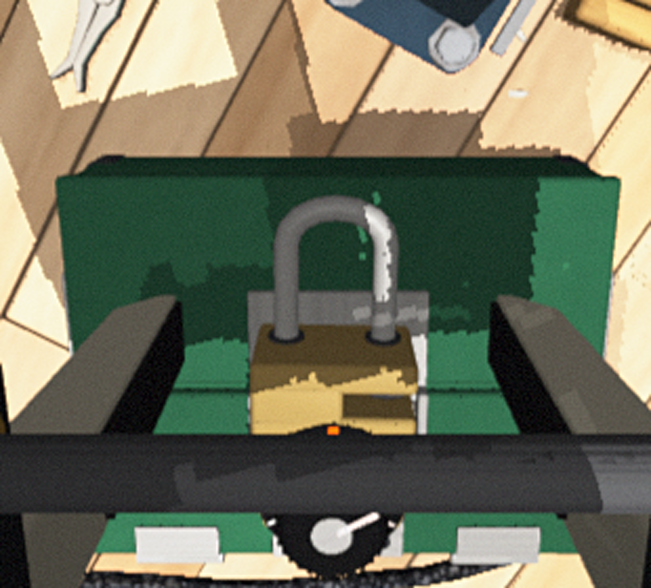

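```bash

python3 - <<'E'
from h import *
d=np.load("c8.npz"); c=(d["K"],d["R"],d["t"]); s=bot.state();T=Rot.from_rotvec(s["eef_rot"]).as_matrix()
for n,q,z in (("exitL",(287,336),77),("exitR",(383,336),77),("apex outer",(336,197),77),("caseL",(250,367),98),("caseR",(416,367),98),("knob",(330,536),118.5)):
  w=px2w("",((q[0]+.5)/2.1+119.5,(q[1]+.5)/2.1+99.5),z,c); print(n,w,T.T@(w-s["tcp_pos"]))
print(s["tcp_pos"])
E
```

```text
exitL [508.44723206  36.25322597  77.        ] [-29.16636995 -17.14685713  72.91466838]
exitR [516.80771816  66.79008395  77.        ] [-29.18038709  14.51379865  72.90457769]
apex outer [467.27628506  64.26705922  77.        ] [17.93349873 -0.97833325 72.96884752]
caseL [506.55498745  26.52931906  98.        ] [-29.87821466 -27.032297    51.91689919]
caseR [519.82183733  74.98248766  98.        ] [-29.90158883  23.20432361  51.90088666]
knob [555.19096511  38.38075338 118.5       ] [-73.64318041  -2.78437762  31.35404439]
[484.92801178  60.48098988 149.94588709]
```

```bash

python3 -m handwheel '[{"xyz":[-2.1,-0.06,0],"twist":0,"jaw":0.8},{"xyz":[-2.1,-0.06,0],"twist":0,"jaw":0.8},{"xyz":[-2.1,-0.06,0],"twist":0,"jaw":0.8},{"xyz":[0,0,0],"twist":0,"jaw":0.8},{"xyz":[0,0,0],"twist":0,"jaw":0.8}]'
python3 -m handwheel '[{"xyz":[0,0,2],"twist":0,"jaw":0.8},{"xyz":[0,0,2],"twist":0,"jaw":0.8},{"xyz":[0,0,1.2],"twist":0,"jaw":0.8},{"xyz":[0,0,0.3],"twist":0,"jaw":0.8},{"xyz":[0,0,0],"twist":0,"jaw":0.8}]'
python3 -m handwheel '[{"xyz":[0,0,0],"twist":0,"jaw":0.8},{"xyz":[0,0,0],"twist":0,"jaw":0.8}]'
```

```text
time_s: 13.13
tcp_pos: [545.3, 41.9, 148.6]
eef_rot: [-0.418, -3.11, 0.0]
force: [-0.5, -0.1, -0.3]
finger_gap: 74.2
grasp_force: 0.0
time_s: 13.55
tcp_pos: [543.8, 42.6, 94.0]
eef_rot: [-0.417, -3.109, 0.0]
force: [-0.2, 0.5, -0.0]
finger_gap: 74.3
grasp_force: 0.0
time_s: 13.72
tcp_pos: [546.2, 42.2, 96.5]
eef_rot: [0.417, 3.113, 0.0]
force: [0.0, -0.5, 0.4]
finger_gap: 74.0
grasp_force: 0.0
```

```bash

python3 -m handwheel '[{"xyz":[0,0,0.4],"twist":0,"jaw":0.8},{"xyz":[0,0,0],"twist":0,"jaw":0.8},{"xyz":[0,0,0],"twist":0,"jaw":0.4},{"xyz":[0,0,0],"twist":0,"jaw":0.4},{"xyz":[0,0,0],"twist":0,"jaw":0.4}]' 40
python3 -m handwheel '[{"xyz":[0,0,0],"twist":0,"jaw":0.4},{"xyz":[0,0,0],"twist":0,"jaw":0.4},{"xyz":[0,0,0],"twist":0,"jaw":0.4},{"xyz":[0,0,0],"twist":0,"jaw":0.4},{"xyz":[0,0,0],"twist":0,"jaw":0.4}]' 40
```

```text
time_s: 14.13
tcp_pos: [546.1, 42.1, 91.8]
eef_rot: [0.418, 3.113, 0.0]
force: [0.5, 0.6, -0.2]
finger_gap: 59.3
grasp_force: 0.0
time_s: 14.55
tcp_pos: [546.1, 42.5, 91.8]
eef_rot: [0.418, 3.113, 0.001]
force: [0.5, 4.5, 1.6]
finger_gap: 51.6
grasp_force: 39.9
```

```bash

python3 -m handwheel '[{"xyz":[0,0,-0.4],"twist":0,"jaw":0.4},{"xyz":[0,0,-0.5],"twist":0,"jaw":0.4},{"xyz":[0,0,-0.5],"twist":0,"jaw":0.4},{"xyz":[0,0,-0.6],"twist":0,"jaw":0.4},{"xyz":[0,0,0],"twist":0,"jaw":0.4}]'
python3 -c '
from h import *
snap("scene","s2"); s=bot.state(); print(s["force"],s["ft_torque"])'
```

```text
time_s: 14.97
tcp_pos: [546.1, 41.6, 112.6]
eef_rot: [0.418, 3.113, -0.001]
force: [0.6, -0.4, -6.2]
finger_gap: 51.8
grasp_force: 39.9
[ 0.51284819 -0.19154379 -5.20937819] [ 0.0068959  -0.02532485 -0.01317127]
```

Carrying ~0.6 kg, freely. Lift on.

```bash

python3 -m handwheel '[{"xyz":[0,0,-1.5],"twist":0,"jaw":0.4},{"xyz":[0,0,-1.6],"twist":0,"jaw":0.4},{"xyz":[0,0,-1.6],"twist":0,"jaw":0.4},{"xyz":[0,0,-1.6],"twist":0,"jaw":0.4},{"xyz":[0,0,-1.6],"twist":0,"jaw":0.4}]'
python3 -m handwheel '[{"xyz":[0,0,-1.6],"twist":0,"jaw":0.4},{"xyz":[0,0,-1.6],"twist":0,"jaw":0.4},{"xyz":[0,0,-1],"twist":0,"jaw":0.4},{"xyz":[0,0,-0.5],"twist":0,"jaw":0.4},{"xyz":[0,0,0],"twist":0,"jaw":0.4}]'
python3 -m handwheel '[{"xyz":[0,0,0],"twist":0,"jaw":0.4},{"xyz":[0,0,0],"twist":0,"jaw":0.4},{"xyz":[0,0,0],"twist":0,"jaw":0.4},{"xyz":[0,0,0],"twist":0,"jaw":0.4},{"xyz":[0,0,0],"twist":0,"jaw":0.4}]'
python3 -c '
from h import *
im=snap("scene","s3"); w=snap("wrist","w9")
cv2.imwrite("pics/fin.png",np.hstack([cv2.resize(im[120:280,180:380,::-1],(400,320)),cv2.resize(w[:,:,::-1],(400,320))]))
s=bot.state();print(s["force"],s["joint_vel"])'
```

```text
time_s: 15.43
tcp_pos: [545.1, 42.0, 190.8]
eef_rot: [-0.418, -3.112, 0.001]
force: [0.6, -0.4, -7.2]
finger_gap: 51.7
grasp_force: 39.9
time_s: 15.85
tcp_pos: [546.2, 42.0, 238.4]
eef_rot: [0.418, 3.112, -0.0]
force: [1.0, -0.6, -5.5]
finger_gap: 51.7
grasp_force: 39.9
time_s: 16.27
tcp_pos: [545.7, 42.1, 237.0]
eef_rot: [-0.418, -3.113, 0.0]
force: [0.5, 0.1, -5.5]
finger_gap: 51.9
grasp_force: 39.9
[-0.49886543 -0.284967   -6.95670355] [ 0.00090696 -0.00406921 -0.00280513  0.00076254  0.00137237  0.00038561]
```

View pics/fin.png

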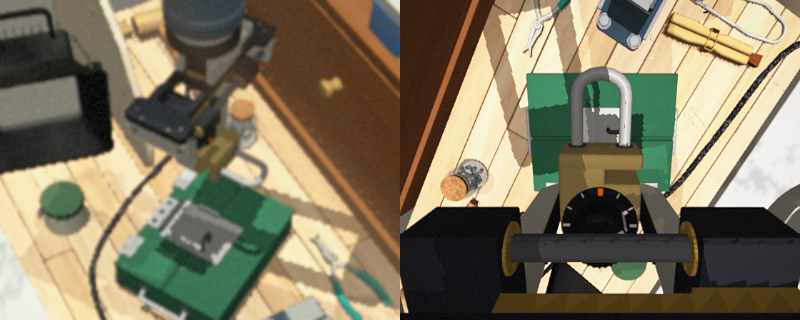

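The lock is held level and well clear of the box: its case is at (600,165) and the shackle is out. The staple is left empty on the hasp.

```bash
python3 -c '
from bench import bot
print(bot.hand_in())'
```

```text
the job is handed in; nothing more can be done
None
```

The job is handed in, with no verdict returned: the dial went clockwise to four, back to two, the shackle came out about 14.6 mm, and the lock is held level, dial up, about 15 cm above the box, with no tools or jars touched.

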